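# Sort two governor brackets, then index the fixture to its third stop and hold

### The arm

A 7-joint arm with a two-finger parallel gripper is mounted at the origin on the work surface. World frame = base frame: x ahead of the robot, y to its left, z up, the work surface at z = 0. Lengths are in m, angles in rad, forces in N, time in s.
With the tool pointing down it reaches from about 0.425 to 0.875 m from the base axis. Payload 4.7 kg.
Tool frame: the origin (TCP) lies midway between the tips of the shut fingers; the grasp point (between the pads) lies 19 mm behind it; z points along the fingers, y is the line along which they close (so a half turn about z gives the same grasp; the last joint's range is limited). The gripper opens to 87 mm and grips with 3 to 60 N. Pads are 19 mm wide; open, the fingers measure 117 mm over their backs; the gripper's body (75 mm by 190 mm) begins 51 mm behind the grasp point.
Start: joints at [-1.322, 0.321, -0.07, 1.45, 0.023, 1.371, -0.057], TCP at [0.151, 0.632, 0.223] pointing down, gripper open.
Joint ranges: [-2.86, 2.86], [-0.3, 2.09], [-1.38, 1.24], [0.06, 2.45], [-1.56, 4.7], [0.09, 2.05], [-2.69, 2.69]. Speed limits (rad/s): [2.57, 2.57, 3.14, 3.14, 3.14, 3.14, 3.14].

### API

Orientations are given as a rotation vector (axis times angle).
In Python, from bench import read_state, viewer, ticket gives the robot as it stands. The module is installed in compiled form; this text tells all that it offers.
- The arm moves only by the shell command python3 -m creep 'ROWS' [OPENING] [FORCE]. ROWS is text: rows parted by semicolons, each of 6 numbers parted by spaces: the shift along the world's x, y, z in units of 40 mm (1.0 is 40 mm), then the turn, a rotation vector about the world's x, y, z in units of 8 degrees (1.0 is 8 degrees). A call has 1 to 5 rows; each row shifts and turns the commanded pose from where the row before left it; what a row does not reach is not made up. A row lasts 1/10 s, in which the tool goes at most 50 mm and 8.59 degrees, less where a joint would pass 70% of its speed; a pose out of reach is approached as far as the arm can. A call is refused whole if a number of a shift passes 1 or a number of a turn 1, either way. A call with a gripper value outside its range is refused whole. OPENING is the closure, from -1 (fully open) to 1 (shut), so that 0 is half open, set as the call begins (- or left out, the last holds). The fingers move at their own pace and stop on an object; FORCE is the grip in N (left out, the last holds). Time passes only in rows, so rows that do not move let the fingers close. It gives the time, the measured TCP pose, the force, the opening and the grip force at its end, in the units of the state.
- read_state(): the state, without advancing time (a new reading comes with each control period).
- viewer.get_image(name): name is "side" or "top"; returns the picture (400x640x3 uint8, red, green, blue); there is no depth.
- viewer.camera_params(name): a dict with "mtx" (3x3 intrinsics, pixels), "rvec" (rotation vector, rad) and "tvec" (3), from world to camera coordinates, as OpenCV has them. Camera axes: x right, y down, z forward; pixel columns grow to the right and rows downward; lengths in m; the calibration is good to about 2 mm. A picture is of the moment at which its call begins. camera_params takes no time and is no camera call.
- ticket.finish_job(): hands the job in; it is judged then, once.
Trained networks look in the newest picture that a camera, given by its name, has taken for a name from the list of things; names that differ only in an ending like _2 or _b are one class to them, and where a whole thing is asked for, a point or a joint stands for the part that bears it (a point fixed in the world has none). Each returns a list of dicts, best first, with "conf" (0 to 1); they miss things now and then, are a little off and sometimes report something else, mostly with a low value. They report only what shows in the picture. A call takes as long as a camera call. They do not tell look-alikes from the thing itself.
- viewer.recognise(label, camera): "box" ([left, top, width, height] in pixels, round what is visible of it).
- viewer.masks_of(label, camera): "pixels" (400x640 bool, what is visible of it) and "box" ([left, top, width, height] in pixels, round what is visible of it).
- viewer.place_of(label, camera): "xy" ([column, row] in pixels: a listed point, or the origin of a listed thing).
The state is a dict: "time_s": time; "joint_positions": joint angles; "qvel": joint speeds; "joint_torque": joint torques, N m; "tool_pos": TCP position; "tool_rot": TCP orientation; "wrist_force": force on the tool from outside, world axes, zero at the start; "moment": the same for the moment, N m; "finger_gap": finger opening in m; "gripper_force": force on a finger pad.
Only numpy, scipy, OpenCV 4.12 (cv2) and the standard library are available. Lean on these libraries where they do the work, as an engineer would, in place of code of your own. Each camera call takes 0.05 s, during which the arm holds its last target. There are 200 camera calls.

### The job

Sort the two governor brackets by the tag on top: seat the green-tagged one fully down in the green pass nest of the indexing fixture and the red-tagged one in the red reject nest, setting them down rather than dropping them, and let go. Then, with both sorted, turn the fixture's spring-return indexing knob clockwise (seen from above) from home, counting the clicks, to the third stop and never on towards the fourth, and finish with the gripper still holding the knob at the third stop, ready for the fitter to lock it: do not let go. Leave the spring cup, screwdriver and flyball arm where they are.

Things in the scene. Friction and masses are not known exactly. Their poses are not given: they have to be found in the camera images.
- green_bracket_center (a point): Centre (25 mm above the underside) of the loose dark cast bracket with a green tag on top. 50 mm tall: foot 64 (x) x 44 (y) x 10 mm, above it an upright web 44 (x) x 26 (y) mm; the round boss on the web is only 2 mm proud. x along the 64 mm length, z up; same turned half round. 0.22 to 0.45 kg. On the bench left or right of the fixture (varies). Pinch the web across y
- red_bracket_center (a point): Centre (25 mm above the underside) of the loose dark cast bracket with a red tag on top. 50 mm tall: foot 64 (x) x 44 (y) x 10 mm, above it an upright web 44 (x) x 26 (y) mm; the round boss on the web is only 2 mm proud. x along the 64 mm length, z up; same turned half round. 0.22 to 0.45 kg. On the bench left or right of the fixture (varies). Pinch the web across y
- pass_nest_seat (a point): Where the centre of a bracket seated in the pass nest lies: mid-nest, 25 mm above its floor. The nest is a fixed green tray, 80 (x) x 60 (y) mm, 14 mm high, walls and floor 4 mm (72 x 52 inside, 10 deep: 4 mm free round a foot laid along x), its underside 8 mm above the bench. It stands 135 mm to one side of the knob axis, the other nest opposite; which side varies
- reject_nest_seat (a point): Where the centre of a bracket seated in the reject nest lies: mid-nest, 25 mm above its floor. The nest is a fixed red tray, 80 (x) x 60 (y) mm, 14 mm high, walls and floor 4 mm (72 x 52 inside, 10 deep: 4 mm free round a foot laid along x), its underside 8 mm above the bench. It stands 135 mm to one side of the knob axis, the other nest opposite; which side varies
- fixture: Fixed dark steel base plate 110 (x) x 400 (y) x 8 mm with a nest at either end (along y) and in the middle a grey round housing 84 mm across, up to 30 mm above the bench, under the indexing knob. On the housing: a yellow mark at home, white marks at the four stops, clockwise. Origin under its centre, on the knob axis; position and yaw vary
- knob_grip (a point): On the upright axis of the indexing knob, 61 mm above the bench. The grip is a black bar 50 (x) x 14 (y) mm, from 41 to 73 mm above the bench, on an aluminium disc 60 mm across. The frame turns with the knob: x along the bar to its yellow-marked end (along the fixture's x at home). Pinch the bar across y
- index_knob (a joint): Knob turn, rad, CLOCKWISE from above; starts at home, 0. Stops every 0.419 (24 deg): 3rd at 1.257, 4th 1.676, end 1.85. A spring always drives it home (0.075 N m there, 0.10 at 3rd). Clicks add +/-0.06: resistance peaks 6 deg past each stop, is least 6 deg before the next, middling at a stop. No stop holds it: let go, it springs home, so turn it in one grasp
- spring_cup_center (a point): bystander: loose copper spring cup, 60 mm across, 55 mm high, standing between robot and fixture; the point is its centre, 27 mm up
- screwdriver_grip (a point): bystander: loose black-handled screwdriver lying on the bench beyond the fixture; the point is on its handle
- flyball_arm_center (a point): bystander: loose brass flyball arm, a 120 mm bar with a 44 mm ball, lying on the bench beyond the fixture; the point is near its middle, 16 mm up
Things that resemble listed ones, but are neither listed nor needed, are in the scene too. What is shaped like the part that bears green_bracket_center but turquoise is not meant.

How it is judged:
By the outcome, as a careful person would: the job done as asked, in the order asked, and still so for the second after the job is handed in, while the arm keeps its last pose, push and grip.
It also fails if it takes over 72 s, if anything falls off the work surface, if the arm or the gripper's body presses on something with over 40 N, if the wrist force passes 120 N, or if a joint passes its speed limit or range.

## Working session

There is one attempt and no reset: what is moved stays moved. The work goes in short steps, Python scripts to look and compute and a shell command to move; the robot and the scene stay as the last step left them, time stands still between calls to the robot, and variables do not carry over. Pictures are saved under pics/ and viewed, at most 10 in all, crops included, and the job is handed in when it is done.

```bash
mkdir -p pics; cat > h.py <<'E'
import numpy as np, cv2
from bench import read_state, viewer, ticket
def cam(n):
    p=viewer.camera_params(n); return np.array(p["mtx"],float),np.array(p["rvec"],float).reshape(3),np.array(p["tvec"],float).reshape(3)
def ray(n,uv,z):
    K,r,t=cam(n); R=cv2.Rodrigues(r)[0]; c=-R.T@t
    d=R.T@np.linalg.solve(K,[uv[0],uv[1],1]); return c+d*(z-c[2])/d[2]
def proj(n,P):
    K,r,t=cam(n); return cv2.projectPoints(np.array(P,float).reshape(-1,3),r,t,K,None)[0].reshape(-1,2)
def save(n,f,box=None,s=1):
    im=np.array(viewer.get_image(n))[:,:,::-1]
    if box: im=im[box[1]:box[3],box[0]:box[2]]
    cv2.imwrite('pics/'+f,cv2.resize(im,None,fx=s,fy=s,interpolation=cv2.INTER_CUBIC))
E
python3 - <<'E'
from h import *
save('top','t0.png',s=1.25); save('side','s0.png',s=1.25)
Z=dict(green_bracket_center=.025,red_bracket_center=.025,pass_nest_seat=.037,reject_nest_seat=.037,fixture=0,knob_grip=.061,spring_cup_center=.027,screwdriver_grip=.012,flyball_arm_center=.016)
for l,z in Z.items():
    for c in('top','side'):
        for d in viewer.place_of(l,c)[:3]: print(l,c,round(d['conf'],2),np.round(d['xy'],1),np.round(ray(c,d['xy'],z)[:2],3))
print(read_state())
E
```

```text
green_bracket_center top 0.61 [448.1 268.3] [ 0.341 -0.439]
green_bracket_center side 0.91 [357.  290.3] [ 0.437 -0.37 ]
green_bracket_center side 0.65 [344.9 323.5] [ 0.352 -0.436]
red_bracket_center top 0.82 [197.5 237.6] [0.439 0.33 ]
red_bracket_center top 0.66 [422.7 239.4] [ 0.429 -0.365]
red_bracket_center side 0.51 [238.2 182.5] [0.437 0.327]
pass_nest_seat top 0.8 [276.7 194. ] [0.572 0.085]
pass_nest_seat top 0.19 [199.6 240.8] [0.429 0.319]
pass_nest_seat side 0.78 [297.6 195.7] [0.554 0.095]
reject_nest_seat top 0.7 [359.1 194.1] [ 0.57 -0.17]
reject_nest_seat side 0.93 [351.3 232.9] [ 0.564 -0.185]
reject_nest_seat side 0.48 [237.1 182.5] [0.425 0.305]
reject_nest_seat side 0.26 [320.7 202.8] [0.59  0.011]
fixture top 0.95 [316.9 196.6] [ 0.567 -0.039]
fixture side 0.84 [326.  224.3] [ 0.564 -0.059]
fixture side 0.33 [350.1 227.6] [ 0.615 -0.116]
knob_grip top 0.61 [317.2 194.4] [ 0.566 -0.04 ]
knob_grip side 0.85 [322.8 204.4] [ 0.566 -0.038]
spring_cup_center top 0.75 [321.6 261. ] [ 0.365 -0.052]
spring_cup_center top 0.33 [317.2 196.8] [ 0.563 -0.04 ]
spring_cup_cent
[... 335 characters left out ...]
 1.0, 'joint_positions': array([-1.32192236,  0.3209869 , -0.0700807 ,  1.45049084,  0.02260684,
        1.37083333, -0.05688041]), 'qvel': array([-0.0003425 , -0.00186952, -0.0022435 , -0.00017755, -0.00147258,
        0.0001877 , -0.00037058]), 'joint_torque': array([ 2.74033473e-04, -4.91123521e+01, -4.02774140e-01, -3.12774503e+01,
       -6.35856274e-02,  3.37882375e-02,  2.20818657e-05]), 'tool_pos': array([0.15124703, 0.63217139, 0.2225995 ]), 'tool_rot': array([3.67894528e-01, 3.11991069e+00, 9.77657855e-05]), 'wrist_force': array([ 0.179356  ,  0.54377909, -0.17555782]), 'moment': array([-0.00438683,  0.00422663, -0.00340301]), 'gripper_force': 0.0, 'finger_gap': 0.0869990678274455}
```

View pics/t0.png

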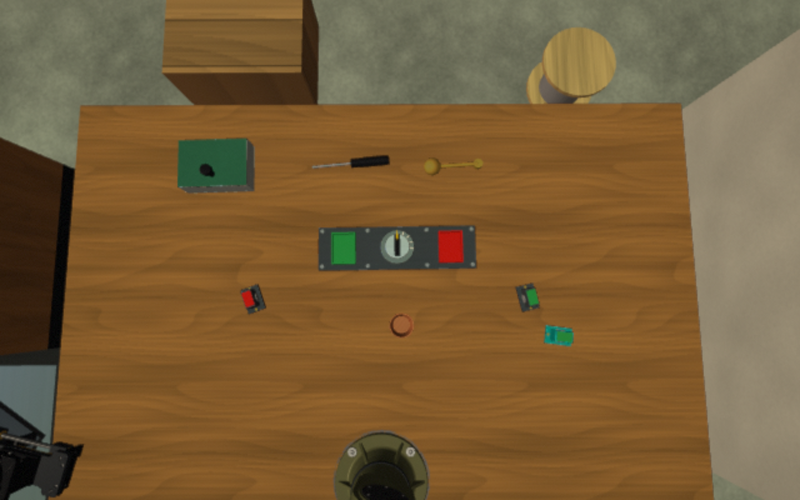

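View pics/s0.png

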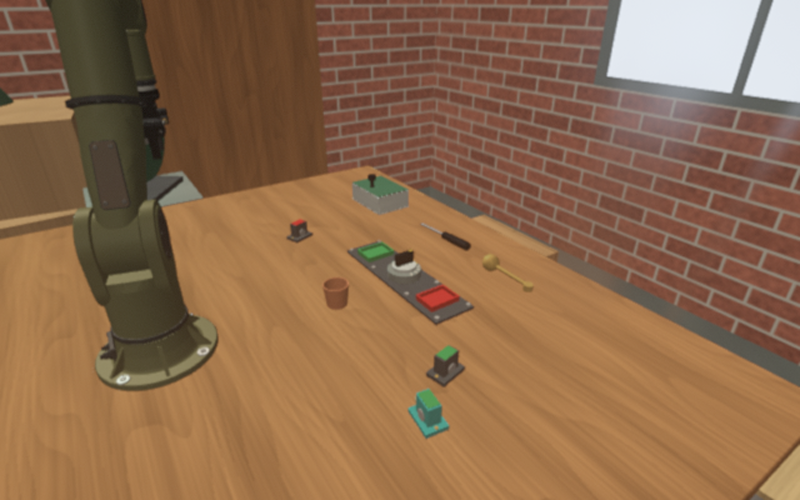

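Top picture (800x500): green nest (343,248), red nest (451,246), knob (397,246), cup (401,325), red-tagged dark bracket (253,299). Green-tag candidates are the dark bracket at (527,297) and the turquoise one at (559,335). The listed part is dark, so the one at (527,297) fits. I'll confirm in a crop and fit poses to silhouettes.

```bash
cat >> h.py <<'E'
from scipy.optimize import minimize
def boxpts(x,y,w,sx,sy,z0,z1):
    c,s=np.cos(w),np.sin(w)
    return [[x+c*a-s*b,y+s*a+c*b,z] for a in(-sx/2,sx/2) for b in(-sy/2,sy/2) for z in(z0,z1)]
def sil(n,x,y,w,S=4,z=0.):
    m=np.zeros((400*S,640*S),np.uint8)
    for sx,sy,z0,z1 in((.064,.044,0,.01),(.044,.026,.01,.05)):
        p=proj(n,boxpts(x,y,w,sx,sy,z0+z,z1+z)); h=cv2.convexHull(np.round((p+.5)*S).astype(np.int32)); cv2.fillConvexPoly(m,h,1)
    return m.astype(bool)
def fit(label,x0,y0,cams=('top','side'),z=0.):
    M={}
    for c in cams:
        viewer.get_image(c); u=proj(c,[x0,y0,.025+z])[0]
        for d in viewer.masks_of(label,c):
            b=d['box']
            if abs(b[0]+b[2]/2-u[0])<12 and abs(b[1]+b[3]/2-u[1])<12: M[c]=np.kron(d['pixels'],np.ones((4,4),bool)); break
    def cost(p):
        return sum(1-(sil(c,*p,z=z)&m).sum()/(sil(c,*p,z=z)|m).sum() for c,m in M.items())
    best=min((cost((x0,y0,w)),w) for w in np.radians(np.arange(-90,90,15)))
    r=minimize(cost,[x0,y0,best[1]],method='Nelder-Mead',options=dict(initial_simplex=[[x0,y0,best[1]],[x0+.01,y0,best[1]+.1],[x0,y0+.01,best[1]-.1],[x0-.008,y0-.008,best[1]+.15]],maxiter=120))
    return list(M),r.x[:2].round(4),np.degrees(r.x[2]).round(1),round(r.fun,3)
def tool():
    s=read_state(); R=cv2.Rodrigues(np.array(s['tool_rot']))[0]
    return np.round(s['tool_pos'],4),round(float(np.degrees(np.arctan2(-R[0,1],R[1,1]))),2)  # yaw of closing line from +y
E
python3 - <<'E'
from h import *
save('side','c0.png',(320,260,400,360),6)
print('red',fit('red_bracket_center',.437,.328)); print('green',fit('green_bracket_center',.433,-.367))
im=cv2.cvtColor(np.array(viewer.get_image('top')),cv2.COLOR_RGB2HSV).astype(int); H,S,V=im.transpose(2,0,1)
P={}
for k,m,c in(('g',(H>45)&(H<75)&(S>150),(274,198)),('r',((H<5)|(H>175))&(S>180),(360,197))):
    yy,xx=np.nonzero(m); q=(abs(xx-c[0])<20)&(abs(yy-c[1])<20); P[k]=ray('top',(xx[q].mean(),yy[q].mean()),.022-.005); print(k,q.sum(),P[k].round(4),ray('top',(xx[q].mean(),yy[q].mean()),.012).round(4))
d=P['g']-P['r']; print('mid',(P['g']+P['r'])/2,'len',np.hypot(*d[:2]),'yaw',np.degrees(np.arctan2(-d[0],d[1])))
print(tool())
E
```

```text
red (['top', 'side'], array([0.4339, 0.323 ]), np.float64(47.0), np.float64(0.469))
green (['top', 'side'], array([ 0.4363, -0.3671]), np.float64(15.4), np.float64(0.173))
g 475 [0.5615 0.0959 0.017 ] [0.5621 0.0965 0.012 ]
r 489 [ 0.5636 -0.1753  0.017 ] [ 0.5642 -0.1759  0.012 ]
mid [ 0.56254293 -0.03970453  0.017     ] len 0.27125151618114896 yaw 0.4332861115299127
(array([0.1512, 0.6322, 0.2226]), -13.45)
```

View pics/c0.png

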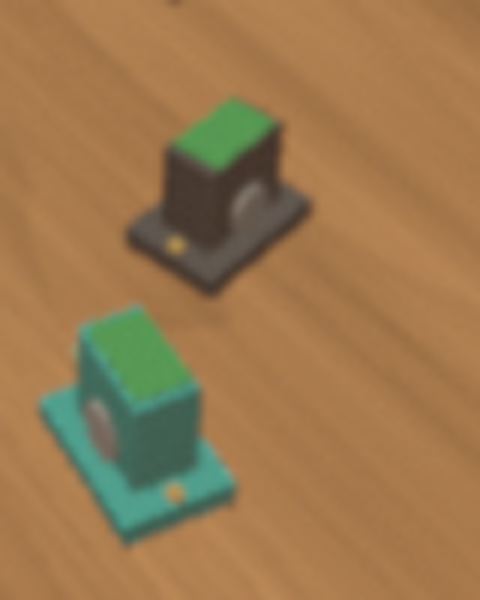

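The crop shows the dark green-tagged bracket at side px (357,292) and the turquoise look-alike below it at (343,331); the dark one is meant. The red fit is poor, so I'll redo it with a colour mask.

```bash
cat >> h.py <<'E'
def cmask(c,u,r=16):
    im=cv2.GaussianBlur(np.array(viewer.get_image(c)),(0,0),.5).astype(float); big=cv2.resize(im,None,fx=4,fy=4,interpolation=cv2.INTER_LINEAR)
    x,y=int(u[0]),int(u[1]); med=np.median(im[y-r:y+r,x-r:x+r].reshape(-1,3),0)
    m=(np.linalg.norm(big-med,axis=2)>55); k=np.zeros_like(m); k[4*(y-r):4*(y+r),4*(x-r):4*(x+r)]=1; m&=k
    n,L,st,_=cv2.connectedComponentsWithStats(m.astype(np.uint8)); return L==1+np.argmax(st[1:,4])
def cfit(x0,y0,cams=('top','side'),z=0.):
    M={c:cmask(c,proj(c,[x0,y0,.025+z])[0]) for c in cams}
    cost=lambda p:sum(1-(sil(c,*p,z=z)&m).sum()/(sil(c,*p,z=z)|m).sum() for c,m in M.items())
    out=[]
    for w in np.radians(np.arange(-90,90,30)):
        r=minimize(cost,[x0,y0,w],method='Nelder-Mead',options=dict(initial_simplex=[[x0,y0,w],[x0+.006,y0,w+.2],[x0,y0+.006,w-.2],[x0-.005,y0-.005,w+.3]],maxiter=70)); out.append((round(r.fun,3),r.x[:2].round(4),np.degrees(r.x[2]).round(1)))
    return sorted(out,key=lambda o:o[0])[:3]
E
python3 - <<'E'
from h import *
print('red',cfit(.437,.328)); print('green',cfit(.436,-.367))
E
```

```text
Traceback (most recent call last):
  File "h.py", line 48, in cfit
    r=minimize(cost,[x0,y0,w],method='Nelder-Mead',options=dict(initial_simplex=[[x0,y0,w],[x0+.006,y0,w+.2],[x0,y0+.006,w-.2],[x0-.005,y0-.005,w+.3]],maxiter=70)); out.append((round(r.fun,3),r.x[:2].round(4),np.degrees(r.x[2]).round(1)))
  File "h.py", line 45, in <lambda>
    cost=lambda p:sum(1-(sil(c,*p,z=z)&m).sum()/(sil(c,*p,z=z)|m).sum() for c,m in M.items())
                  ~~~^^^^^^^^^^^^^^^^^^^^^^^^^^^^^^^^^^^^^^^^^^^^^^^^^^^^^^^^^^^^^^^^^^^^^^^^
  File "h.py", line 45, in <genexpr>
    cost=lambda p:sum(1-(sil(c,*p,z=z)&m).sum()/(sil(c,*p,z=z)|m).sum() for c,m in M.items())
                         ~~~^^^^^^^^^^
  File "h.py", line 21, in sil
    p=proj(n,boxpts(x,y,w,sx,sy,z0+z,z1+z)); h=cv2.convexHull(np.round((p+.5)*S).astype(np.int32)); cv2.fillConvexPoly(m,h,1)
  File "h.py", line 9, in proj
    K,r,t=cam(n); return cv2.projectPoints(np.array(P,float).reshape(-1,3),r,t,K,None)[0].reshape(-1,2)
          ~~~^^^
  File "h.py", line 4, in cam
    p=viewer.camera_params(n); return np.array(p["mtx"],float),np.array(p["rvec"],float).reshape(3),np.array(p["tvec"],float).reshape(3)
ValueError: time passes only in moves, steps and waits
```

```bash
sed -i 's/^def cam(n):/import functools\n@functools.lru_cache\ndef cam(n):/' h.py
python3 - <<'E'
from h import *
print('red',cfit(.437,.328)); print('green',cfit(.436,-.367)); print(read_state()['time_s'])
E
```

```text
red [(np.float64(0.404), array([0.4354, 0.3199]), np.float64(23.8)), (np.float64(0.413), array([0.4357, 0.3202]), np.float64(22.9)), (np.float64(0.43), array([0.4354, 0.318 ]), np.float64(14.5))]
green [(np.float64(0.968), array([ 0.436 , -0.3661]), np.float64(18.6)), (np.float64(0.969), array([ 0.4358, -0.365 ]), np.float64(16.5)), (np.float64(0.973), array([ 0.4367, -0.3648]), np.float64(19.4))]
1.8
```

```bash
cat >> h.py <<'E'
def overlay(poses,f,z=0.,r=26,s=8):
    rows=[]
    for c in('top','side'):
        im=np.array(viewer.get_image(c))[:,:,::-1]; row=[]
        for x,y,w in poses:
            u=proj(c,[x,y,.025+z])[0].astype(int); k=cv2.resize(np.ascontiguousarray(im[u[1]-r:u[1]+r,u[0]-r:u[0]+r]),None,fx=s,fy=s,interpolation=cv2.INTER_CUBIC)
            for sx,sy,z0,z1 in((.064,.044,0,.01),(.044,.026,.01,.05)):
                p=(proj(c,boxpts(x,y,np.radians(w),sx,sy,z0+z,z1+z))-u+r+.5)*s
                for i in range(8):
                    for b in(1,2,4):
                        if not i&b: cv2.line(k,tuple(p[i].astype(int).tolist()),tuple(p[i|b].astype(int).tolist()),(255,255,0),1)
            row.append(k)
        rows.append(np.hstack(row))
    im=np.vstack(rows); g=min(1,600/im.shape[0],800/im.shape[1]); cv2.imwrite('pics/'+f,cv2.resize(im,None,fx=g,fy=g,interpolation=cv2.INTER_AREA))
E
python3 - <<'E'
from h import *
overlay([(.436,.322,20),(.4363,-.3671,15.4)],'o1.png')
E
```

```text
(no output)
```

View pics/o1.png

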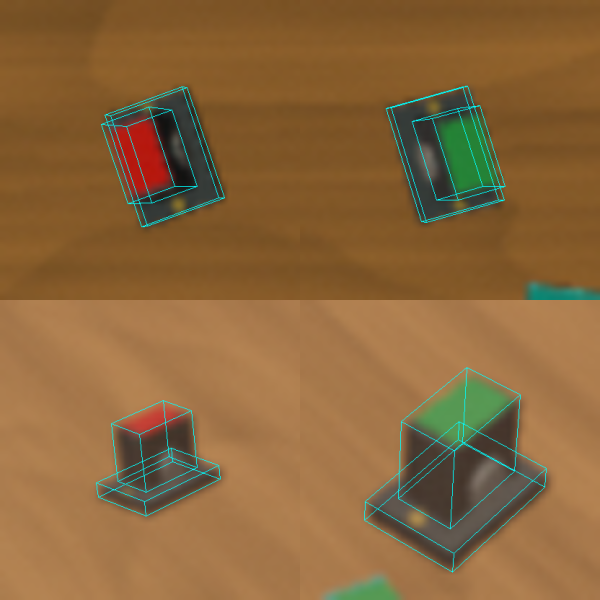

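The overlays match both brackets: red at about (0.436, 0.321) with yaw 20°, green at (0.436, -0.367) with yaw 15°. I'm moving above the red one.

```bash
python3 -m creep '.71 -.78 -.1 0 0 .42;.71 -.78 -.1 0 0 .42;.71 -.78 -.1 0 0 .42;.71 -.78 -.1 0 0 .42;.71 -.78 -.1 0 0 .42' -1 20; python3 -m creep '.71 -.78 -.1 0 0 .42;.71 -.78 -.1 0 0 .42;.71 -.78 -.1 0 0 .42;.71 -.78 -.1 0 0 .42;.71 -.78 -.1 0 0 .42'; python3 -m creep '0 0 0 0 0 0;0 0 0 0 0 0'; python3 -c "
from h import *; print(tool(),read_state()['joint_positions'].round(2))"
```

```text
time_s: 2.4
tool_pos: [0.2943, 0.4748, 0.2027]
tool_rot: [-0.096, 3.14, 0.001]
wrist_force: [0.5, 0.2, -0.5]
finger_gap: 0.0869
gripper_force: 0.0
time_s: 2.9
tool_pos: [0.4363, 0.3189, 0.1828]
tool_rot: [-0.553, 3.092, 0.001]
wrist_force: [0.7, 0.9, -0.2]
finger_gap: 0.0872
gripper_force: 0.0
time_s: 3.1
tool_pos: [0.4359, 0.3193, 0.1826]
tool_rot: [0.544, -3.094, -0.001]
wrist_force: [-1.8, 1.6, 0.9]
finger_gap: 0.087
gripper_force: 0.0
(array([0.4359, 0.3193, 0.1826]), 19.96) [-0.83  0.11  0.16  1.79 -0.02  1.25  1.25]
```

```bash
python3 -m creep '0 .05 -.9 0 0 0;0 0 -.9 0 0 0;0 0 -.8 0 0 0;0 0 -.6 0 0 0;0 0 -.4 0 0 0' | tail -3; python3 -m creep '0 0 -.3 0 0 0;0 0 -.2 0 0 0;0 0 0 0 0 0'; python3 -m creep '0 0 0 0 0 0;0 0 0 0 0 0;0 0 0 0 0 0;0 0 0 0 0 0;0 0 0 0 0 0' 1 25;python3 -m creep '0 0 0 0 0 0;0 0 0 0 0 0;0 0 0 0 0 0;0 0 0 0 0 0;0 0 0 0 0 0'
```

```text
wrist_force: [-0.3, 0.8, -0.9]
finger_gap: 0.087
gripper_force: 0.0
time_s: 3.9
tool_pos: [0.4344, 0.3225, 0.0179]
tool_rot: [0.551, -3.092, 0.001]
wrist_force: [-0.7, 0.1, -0.2]
finger_gap: 0.0876
gripper_force: 0.0
time_s: 4.4
tool_pos: [0.4354, 0.3223, 0.0189]
tool_rot: [-0.549, 3.093, 0.001]
wrist_force: [0.2, 0.3, 1.0]
finger_gap: 0.0548
gripper_force: 0.0
time_s: 4.9
tool_pos: [0.4354, 0.3219, 0.0186]
tool_rot: [-0.549, 3.093, -0.0]
wrist_force: [-0.0, -0.1, -0.2]
finger_gap: 0.0259
gripper_force: 25.0
```

```bash
python3 -m creep '0 0 .4 0 0 0;0 0 .8 0 0 0;0 0 .9 0 0 0;0 0 .9 0 0 0;0 0 .6 0 0 0' | tail -2; python3 -m creep '.25 -.95 0 0 0 -.19;.25 -.95 0 0 0 -.19;.25 -.95 0 0 0 -.19;.25 -.95 0 0 0 -.19;.25 -.95 0 0 0 -.19'|tail -2; python3 -m creep '.25 -.95 0 0 0 -.19;.25 -.95 0 0 0 -.19;.25 -.95 0 0 0 -.19;.25 -.95 0 0 0 -.19;.25 -.95 0 0 0 -.19'|tail -2;python3 -m creep '.25 -.95 0 0 0 -.19;.25 -.95 0 0 0 -.19;.2 -.95 0 0 0 -.16; 0 0 0 0 0 0; 0 0 0 0 0 0'
cat >> h.py <<'E'
def nest(col,x0,y0,cams=('top','side')):
    S=4;M={}
    for c in cams:
        im=cv2.resize(np.array(viewer.get_image(c)),None,fx=S,fy=S,interpolation=cv2.INTER_LINEAR); H,s,V=cv2.cvtColor(im,cv2.COLOR_RGB2HSV).astype(int).transpose(2,0,1)
        m=((H>45)&(H<75)&(s>130)) if col=='g' else (((H<6)|(H>174))&(s>150))
        u=(proj(c,[x0,y0,.015])[0]*S).astype(int); k=np.zeros_like(m); k[u[1]-90:u[1]+90,u[0]-100:u[0]+100]=1; M[c]=m&k
    def s1(c,p):
        m=np.zeros((400*S,640*S),np.uint8); cv2.fillConvexPoly(m,cv2.convexHull(np.round((proj(c,boxpts(*p,.08,.06,.008,.022))+.5)*S).astype(np.int32)),1); return m>0
    cost=lambda p:sum(1-(s1(c,p)&m).sum()/(s1(c,p)|m).sum() for c,m in M.items())
    r=minimize(cost,[x0,y0,0],method='Nelder-Mead',options=dict(initial_simplex=[[x0,y0,0],[x0+.005,y0,.05],[x0,y0+.005,-.05],[x0-.004,y0-.004,.03]],maxiter=90)); return r.x[:2].round(4),np.degrees(r.x[2]).round(1),round(r.fun,3)
E
python3 - <<'E'
from h import *
print(tool()); print('G',nest('g',.5615,.096))
print('G top',nest('g',.5615,.096,('top',)))
print('G side',nest('g',.5615,.096,('side',)))
E
```

```text
finger_gap: 0.0258
gripper_force: 25.0
finger_gap: 0.0259
gripper_force: 25.0
finger_gap: 0.0257
gripper_force: 25.0
time_s: 6.9
tool_pos: [0.5624, -0.1728, 0.1616]
tool_rot: [0.013, -3.14, -0.0]
wrist_force: [0.4, 1.4, -3.3]
finger_gap: 0.0257
gripper_force: 25.0
(array([ 0.5624, -0.1728,  0.1616]), 0.48)
G (array([0.5616, 0.0955]), np.float64(0.6), np.float64(1.027))
G top (array([0.5612, 0.0949]), np.float64(0.9), np.float64(0.028))
G side (array([0.5615, 0.096 ]), np.float64(0.0), np.float64(1.0))
```

```bash
python3 - <<'E'
from h import *
overlay([(.5624,-.1728,.5)],'o2.png',z=.143,r=34,s=8)
E
```

```text
(no output)
```

View pics/o2.png

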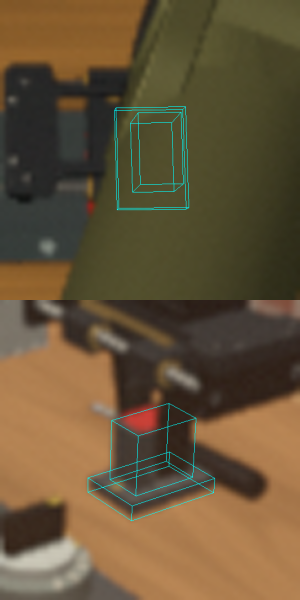

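```bash
python3 - <<'E'
from h import *
im=np.array(viewer.get_image('side'))[:,:,::-1]; u=proj('side',[.5624,-.1728,.160])[0].astype(int); r=22;s=12
k=cv2.resize(np.ascontiguousarray(im[u[1]-r:u[1]+r,u[0]-r:u[0]+r]),None,fx=s,fy=s,interpolation=cv2.INTER_CUBIC)
k=np.clip(k.astype(float)*1.7,0,255).astype(np.uint8)
for dx in(-.004,0,.004):
    p=(proj('side',boxpts(.5624+dx,-.1728,.009,.064,.044,.143,.153))-u+r+.5)*s
    for a,b in((0,2),(0,4),(2,6),(4,6),(6,7),(2,3),(0,1)): cv2.line(k,tuple(p[a].astype(int).tolist()),tuple(p[b].astype(int).tolist()),{-.004:(0,0,255),0:(255,255,0),.004:(0,255,0)}[dx],1)
cv2.imwrite('pics/o3.png',k)
E
```

```text
(no output)
```

View pics/o3.png

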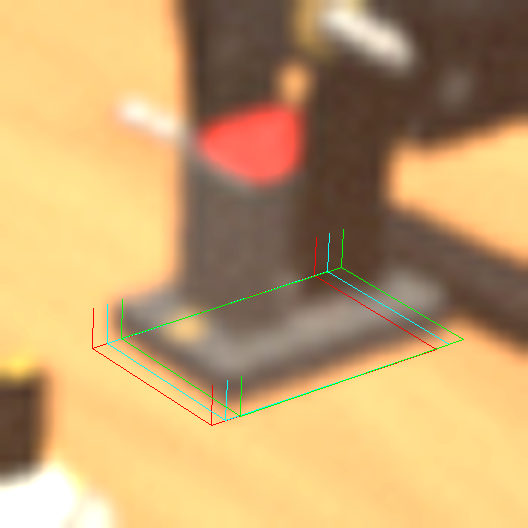

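Horizontally the foot matches its expected place in the hand to about 1 mm. Lowering into the red nest.

```bash
python3 -m creep '.02 -.05 -.5 0 0 0;0 0 -.9 0 0 0;0 0 -.7 0 0 0;0 0 -.45 0 0 0;0 0 -.2 0 0 0' | sed -n 2,4p; python3 -m creep '0 0 -.1 0 0 0;0 0 -.1 0 0 0;0 0 -.1 0 0 0;0 0 0 0 0 0'| sed -n 2,4p;  python3 -m creep '0 0 -.1 0 0 0;0 0 -.1 0 0 0;0 0 0 0 0 0'; python3 -c "
from h import *; print(tool())"
```

```text
tool_pos: [0.5627, -0.1728, 0.0506]
tool_rot: [0.019, -3.138, -0.001]
wrist_force: [-0.7, 0.5, -1.8]
tool_pos: [0.5643, -0.1738, 0.0408]
tool_rot: [-0.017, 3.141, 0.0]
wrist_force: [0.0, 0.1, -3.5]
time_s: 8.45
tool_pos: [0.5636, -0.1736, 0.032]
tool_rot: [0.017, -3.141, -0.001]
wrist_force: [-0.7, -0.1, -3.8]
finger_gap: 0.0256
gripper_force: 25.0
(array([ 0.5636, -0.1736,  0.032 ]), 0.63)
```

```bash
python3 -m creep '0 0 -.03 0 0 0;0 0 -.03 0 0 0;0 0 0 0 0 0'| sed -n 2,4p;  python3 -m creep '0 0 -.02 0 0 0;0 0 -.02 0 0 0;0 0 0 0 0 0'|sed -n 2,4p
```

```text
tool_pos: [0.5642, -0.1739, 0.0306]
tool_rot: [-0.017, 3.141, 0.0]
wrist_force: [-1.2, 1.3, -0.0]
tool_pos: [0.5642, -0.1739, 0.0306]
tool_rot: [-0.017, 3.141, 0.002]
wrist_force: [-6.2, 2.2, 11.7]
```

Contact came at the predicted height of 30.6 mm, so it is seated. Releasing, rising and going to the green bracket.

```bash
python3 -m creep '0 0 .03 0 0 0;0 0 0 0 0 0;0 0 0 0 0 0;0 0 0 0 0 0;0 0 0 0 0 0' -1 25|tail -3; python3 -m creep '0 0 0 0 0 0;0 0 .2 0 0 0;0 0 .7 0 0 0;0 0 .9 0 0 0;0 0 .9 0 0 0'|tail -2; python3 -m creep '0 0 .9 0 0 0;-.5 -.8 0 0 0 .3;-.5 -.8 0 0 0 .3;-.5 -.8 0 0 0 .3;-.5 -.8 0 0 0 .3'|sed -n 2p; python3 -m creep '-.5 -.8 0 0 0 .3;-.5 -.8 0 0 0 .3;-.2 0 0 0 0 .05;0 0 0 0 0 0'|sed -n 1,2p
python3 - <<'E'
from h import *
print(tool()); print('R side',cfit(.5635,-.175,('side',),z=.012)[:1]); overlay([(.5635,-.175,.5)],'o4.png',z=.012,r=26)
E
```

```text
wrist_force: [-0.2, -1.1, 0.0]
finger_gap: 0.0578
gripper_force: 0.0
finger_gap: 0.0857
gripper_force: 0.0
tool_pos: [0.4832, -0.3031, 0.1746]
time_s: 10.95
tool_pos: [0.4344, -0.3669, 0.1743]
(array([ 0.4344, -0.3669,  0.1743]), 15.2)
R side [(np.float64(0.447), array([ 0.6145, -0.1421]), np.float64(-58.7))]
```

View pics/o4.png

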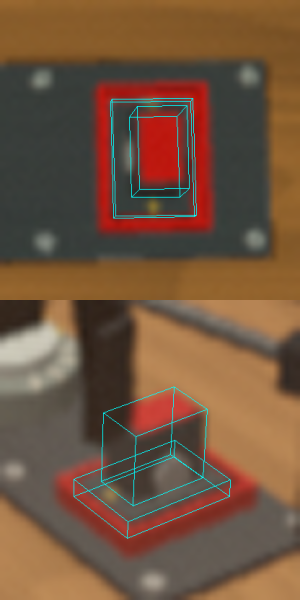

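The red bracket sits level inside its nest. Grasping the green one.

```bash
python3 -m creep '.05 0 -.9 0 0 0;0 0 -.9 0 0 0;0 0 -.8 0 0 0;0 0 -.6 0 0 0;0 0 -.4 0 0 0' | sed -n 2,4p; python3 -m creep '0 0 -.2 0 0 0;0 0 -.1 0 0 0;0 0 0 0 0 0'|sed -n 2,4p; python3 -m creep '0 0 0 0 0 0;0 0 0 0 0 0;0 0 0 0 0 0;0 0 0 0 0 0;0 0 0 0 0 0' 1 25|tail -2;python3 -m creep '0 0 0 0 0 0;0 0 0 0 0 0;0 0 0 0 0 0;0 0 0 0 0 0;0 0 0 0 0 0'; python3 -c "
from h import *; print(tool())"
```

```text
tool_pos: [0.4387, -0.3632, 0.0275]
tool_rot: [0.427, -3.111, -0.004]
wrist_force: [-0.0, 0.8, 0.4]
tool_pos: [0.4387, -0.3654, 0.0179]
tool_rot: [-0.423, 3.113, 0.0]
wrist_force: [-0.7, 0.0, 0.1]
finger_gap: 0.0548
gripper_force: 0.0
time_s: 12.9
tool_pos: [0.4381, -0.366, 0.0178]
tool_rot: [-0.422, 3.113, -0.0]
wrist_force: [0.1, -1.8, -0.7]
finger_gap: 0.0258
gripper_force: 24.7
(array([ 0.4381, -0.366 ,  0.0178]), 15.43)
```

```bash
python3 -m creep '0 0 .4 0 0 0;0 0 .8 0 0 0;0 0 .9 0 0 0;0 0 .9 0 0 0;0 0 .6 0 0 0' | tail -2; python3 -m creep '.24 .89 0 0 0 -.145;.24 .89 0 0 0 -.145;.24 .89 0 0 0 -.145;.24 .89 0 0 0 -.145;.24 .89 0 0 0 -.145'|tail -2; python3 -m creep '.24 .89 0 0 0 -.145;.24 .89 0 0 0 -.145;.24 .89 0 0 0 -.145;.24 .89 0 0 0 -.145;.24 .89 0 0 0 -.145'|tail -2;python3 -m creep '.24 .89 0 0 0 -.145;.24 .89 0 0 0 -.145;.24 .85 0 0 0 -.145; 0 0 0 0 0 0; 0 0 0 0 0 0'
python3 - <<'E'
from h import *
t,w=tool(); print(t,w)
im=np.array(viewer.get_image('side'))[:,:,::-1]; b=t[2]-.0178; u=proj('side',[t[0],t[1],b+.017])[0].astype(int); r=22;s=12
k=cv2.resize(np.ascontiguousarray(im[u[1]-r:u[1]+r,u[0]-r:u[0]+r]),None,fx=s,fy=s,interpolation=cv2.INTER_CUBIC)
k=np.clip(k.astype(float)*1.7,0,255).astype(np.uint8)
for dx in(-.004,0,.004):
    p=(proj('side',boxpts(t[0]+dx,t[1],.009,.064,.044,b,b+.01))-u+r+.5)*s
    for i,j in((0,2),(0,4),(2,6),(4,6),(6,7),(2,3),(0,1)): cv2.line(k,tuple(p[i].astype(int).tolist()),tuple(p[j].astype(int).tolist()),{-.004:(0,0,255),0:(255,255,0),.004:(0,255,0)}[dx],1)
cv2.imwrite('pics/o5.png',k)
E
```

```text
finger_gap: 0.0262
gripper_force: 24.7
finger_gap: 0.026
gripper_force: 24.7
finger_gap: 0.0259
gripper_force: 24.7
time_s: 14.9
tool_pos: [0.5623, 0.096, 0.1618]
tool_rot: [0.013, -3.141, 0.001]
wrist_force: [-0.0, -0.6, -4.2]
finger_gap: 0.026
gripper_force: 24.7
[0.5623 0.096  0.1618] 0.48
```

View pics/o5.png

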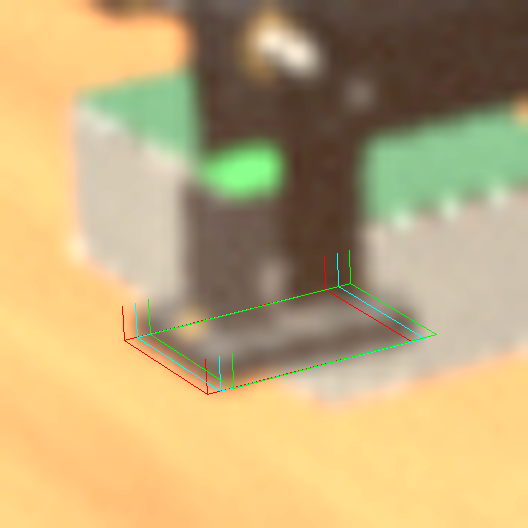

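The foot is within 1 mm of where the hand should hold it, so I'm lowering into the green nest.

```bash
python3 -m creep '-.02 -.02 -.5 0 0 0;0 0 -.9 0 0 0;0 0 -.7 0 0 0;0 0 -.45 0 0 0;0 0 -.2 0 0 0' | sed -n 2,4p; python3 -m creep '0 0 -.1 0 0 0;0 0 -.1 0 0 0;0 0 -.1 0 0 0;0 0 0 0 0 0'| sed -n 2,4p;  python3 -m creep '0 0 -.1 0 0 0;0 0 -.1 0 0 0;0 0 0 0 0 0'| sed -n 2,4p; python3 -m creep '0 0 -.03 0 0 0;0 0 -.03 0 0 0;0 0 0 0 0 0'| sed -n 2,4p
```

```text
tool_pos: [0.5603, 0.0922, 0.0499]
tool_rot: [0.005, -3.138, 0.003]
wrist_force: [-0.5, -0.1, -2.2]
tool_pos: [0.5622, 0.0945, 0.04]
tool_rot: [-0.009, 3.141, 0.0]
wrist_force: [-0.5, -0.2, -3.7]
tool_pos: [0.5615, 0.0945, 0.0312]
tool_rot: [0.01, -3.14, 0.0]
wrist_force: [0.5, 0.6, -4.4]
tool_pos: [0.5622, 0.0946, 0.0298]
tool_rot: [-0.009, 3.141, 0.0]
wrist_force: [-1.2, -0.1, -0.6]
```

```bash
python3 -m creep '0 0 -.03 0 0 0;0 0 -.02 0 0 0;0 0 0 0 0 0'|sed -n 2,4p; python3 -m creep '0 0 .03 0 0 0;0 0 0 0 0 0;0 0 0 0 0 0;0 0 0 0 0 0;0 0 0 0 0 0' -1 25|tail -2; python3 -m creep '0 0 0 0 0 0;0 0 .2 0 0 0;0 0 .7 0 0 0;0 0 .9 0 0 0;0 0 .6 0 0 0'|tail -2; python3 -m creep '0 -.8 0 0 0 0;0 -.9 0 0 0 0;0 -.9 0 0 0 0;0 -.76 0 0 0 0;0 0 0 0 0 0'
python3 - <<'E'
from h import *
print(tool(),read_state()['joint_positions'].round(2))
overlay([(.5615,.095,.5),(.5635,-.175,.5)],'o6.png',z=.012,r=26)
E
```

```text
tool_pos: [0.5622, 0.0946, 0.0297]
tool_rot: [-0.009, 3.142, 0.001]
wrist_force: [-7.3, -0.6, 12.2]
finger_gap: 0.0579
gripper_force: 0.0
finger_gap: 0.0863
gripper_force: 0.0
time_s: 18.25
tool_pos: [0.5618, -0.0462, 0.1255]
tool_rot: [0.003, 3.141, -0.004]
wrist_force: [-0.3, 0.3, 0.6]
finger_gap: 0.0871
gripper_force: 0.0
(array([ 0.5618, -0.0462,  0.1255]), -0.12) [-0.25  0.21  0.32  1.8  -0.07  1.14  1.66]
```

View pics/o6.png

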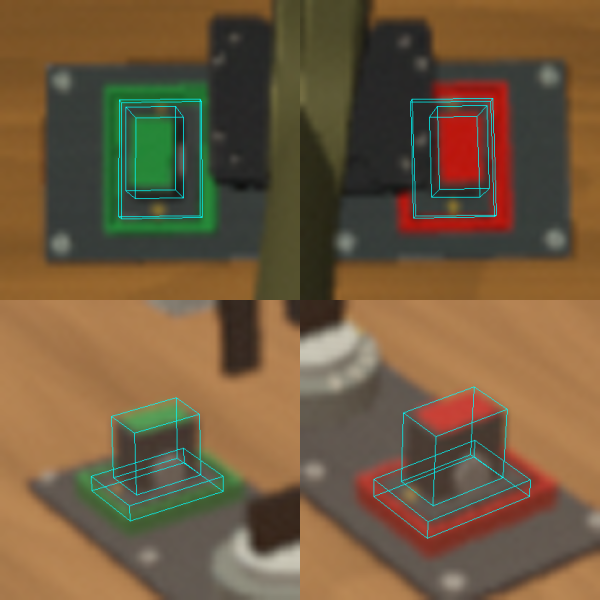

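Both brackets are seated level inside their nests (green around side-crop (155,460), red around (450,460)). Now the knob.

```bash
python3 -m creep '0.03 0 0 0 0 .03;0 0 0 0 0 0;0 0 0 0 0 0'|sed -n 2p; python3 -m creep '0 0 -.7 0 0 0;0 0 -.6 0 0 0;0 0 -.4 0 0 0;0 0 -.2 0 0 0;0 0 0 0 0 0'|sed -n 2,4p; python3 -c "
from h import *; print(tool())"
```

```text
tool_pos: [0.5634, -0.0385, 0.1246]
tool_pos: [0.5624, -0.0393, 0.0475]
tool_rot: [0.017, -3.139, 0.0]
wrist_force: [-0.3, 0.5, -0.3]
(array([ 0.5624, -0.0393,  0.0475]), 0.63)
```

```bash
python3 -m creep '0 0 -.05 0 0 0;0 0 0 0 0 0;0 0 0 0 0 0;0 0 0 0 0 0;0 0 0 0 0 0' 1 40|tail -2;python3 -m creep '0 0 0 0 0 0;0 0 0 0 0 0;0 0 0 0 0 0;0 0 0 0 0 0;0 0 0 0 0 0'|tail -3; python3 -m creep '0 0 0 0 0 0;0 0 0 0 0 0;0 0 0 0 0 0'; python3 -c "
from h import *; print(tool(),read_state()['moment'])"
```

```text
finger_gap: 0.0545
gripper_force: 0.0
wrist_force: [-0.6, -1.2, -0.2]
finger_gap: 0.0152
gripper_force: 1.7
time_s: 20.45
tool_pos: [0.5632, -0.0404, 0.0465]
tool_rot: [0.016, -3.142, 0.001]
wrist_force: [-0.5, -1.5, -0.1]
finger_gap: 0.0136
gripper_force: 40.0
(array([ 0.5632, -0.0404,  0.0465]), 0.57) [-0.37352527  0.05212454  0.07618897]
```

Gripped at a 14 mm gap with home yaw 0.57°, so the third stop is at yaw -71.4°. Turning.

```bash
python3 -m creep '0 0 0 0 0 -.3;0 0 0 0 0 -.6;0 0 0 0 0 -.6;0 0 0 0 0 -.6;0 0 0 0 0 -.6'|sed -n 2,6p; python3 -c "
from h import *; print(tool(),read_state()['moment'])"; python3 -m creep '0 0 0 0 0 -.3;0 0 0 0 0 -.6;0 0 0 0 0 -.6;0 0 0 0 0 -.6;0 0 0 0 0 -.6'|sed -n 2,6p;  python3 -c "
from h import *; print(tool(),read_state()['moment'])"
```

```text
tool_pos: [0.5632, -0.0404, 0.0466]
tool_rot: [0.579, 3.088, -0.001]
wrist_force: [0.4, -1.5, -0.2]
finger_gap: 0.0138
gripper_force: 40.0
(array([ 0.5632, -0.0404,  0.0466]), -21.23) [-0.38910682 -0.08064665  0.03076753]
tool_pos: [0.5632, -0.0404, 0.0466]
tool_rot: [1.147, 2.924, -0.001]
wrist_force: [0.1, -1.9, -0.8]
finger_gap: 0.0137
gripper_force: 40.0
(array([ 0.5632, -0.0404,  0.0466]), -42.82) [-0.47730377 -0.00498343 -0.0034131 ]
```

```bash
python3 -m creep '0 0 0 0 0 -.5;0 0 0 0 0 -.6;0 0 0 0 0 -.6;0 0 0 0 0 -.6;0 0 0 0 0 -.4'|sed -n 2,6p; python3 -m creep '0 0 0 0 0 -.2;0 0 0 0 0 -.2;0 0 0 0 0 -.2;0 0 0 0 0 -.1;0 0 0 0 0 0'|sed -n 2,6p;python3 -m creep '0 0 0 0 0 0;0 0 0 0 0 0;0 0 0 0 0 0'|sed -n 1,6p;  python3 -c "
from h import *; print(tool(),read_state()['moment'])"
```

```text
tool_pos: [0.5632, -0.0404, 0.0466]
tool_rot: [1.674, 2.658, -0.001]
wrist_force: [-0.5, -2.0, 0.2]
finger_gap: 0.0134
gripper_force: 40.0
tool_pos: [0.5632, -0.0404, 0.0466]
tool_rot: [1.798, 2.576, -0.001]
wrist_force: [-0.8, -4.1, 0.1]
finger_gap: 0.0136
gripper_force: 40.0
time_s: 22.75
tool_pos: [0.5632, -0.0404, 0.0466]
tool_rot: [1.798, 2.576, -0.001]
wrist_force: [-0.4, -4.9, 0.1]
finger_gap: 0.0137
gripper_force: 40.0
(array([ 0.5632, -0.0404,  0.0466]), -69.82) [-1.25380161  0.03675372  0.08157415]
```

```bash
python3 -m creep '0 0 0 0 0 -.1;0 0 0 0 0 -.1;0 0 0 0 0 0;0 0 0 0 0 0;0 0 0 0 0 0'|sed -n 2,6p
python3 - <<'E'
from h import *
print(tool(),read_state()['moment'])
u=proj('side',[.5632,-.0404,.05])[0].astype(int); save('side','k1.png',(u[0]-45,u[1]-35,u[0]+45,u[1]+35),8)
E
```

```text
tool_pos: [0.5632, -0.0404, 0.0466]
tool_rot: [1.833, 2.551, -0.001]
wrist_force: [0.0, -5.9, -1.0]
finger_gap: 0.0137
gripper_force: 40.0
(array([ 0.5632, -0.0404,  0.0466]), -71.42) [-1.21204773 -0.02625282  0.09145361]
```

View pics/k1.png

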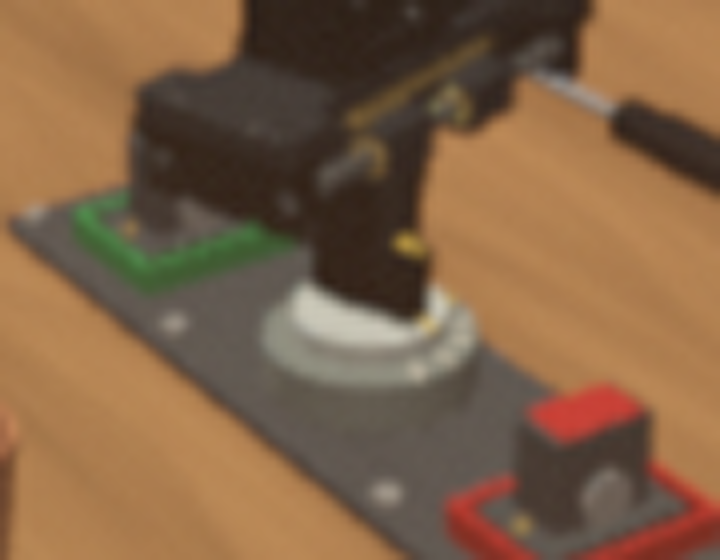

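The knob has turned with the gripper: the bar's yellow end is now at (425,322), facing the stop marks, 72.0° from home. Both brackets are still in their nests. Handing in.

```bash
python3 -c "
from h import *; print(ticket.finish_job())"
```

```text
the job is handed in; nothing more can be done
None
```

The job is handed in: the green-tagged bracket is seated in the green pass nest, the red-tagged one is in the red reject nest, and the gripper is still holding the knob at the third stop. I set that stop by the measured turn (72.0° clockwise from home) rather than by feeling for each click.

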